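Sort spring isolator feet into stiff and weak

TASK

Test the three spring feet standing on the white spots: starting with the nearest to the robot, then the middle, then the farthest, press each cap at least half way down to feel its spring while the foot stands on its spot. Slide the stiff ones fully into the blue bay and the weak ones fully into the yellow bay, upright and without lifting them off the bench; one bay may get more than the other. Leave the fourth foot on the black pad, the objective and the screwdriver alone.

Things in the scene. Friction and masses are not known exactly. Their poses are not given: they have to be found in the camera images.
- station: sorting station on the bench, fixed: a lane along its x axis (roughly away from the robot) with three white 92 mm spots; on each side (+y, -y) a bay 340 mm long in x, 120 mm deep in y, open to the lane, no lip. 30 mm high walls at both ends and back: bay mouths at y = +-115 mm, inner wall faces at y = +-235 and x = +-170 mm. Origin: centre of the middle spot, at bench level
- spot_near (a point): centre of the white spot nearest the robot (station x = -100 mm), on the bench; a foot stands here within about 15 mm at the start
- spot_mid (a point): centre of the middle white spot (station x = 0); a foot stands here at the start
- spot_far (a point): centre of the white spot farthest from the robot (station x = +100 mm); a foot stands here at the start
- stiff_bay: blue floor of the bay for stiff feet, 338 x 118 mm, on either side of the station (changes); origin at its centre, 175 mm to the side of the lane's centre line, axes as the station's
- weak_bay: yellow floor of the bay for weak feet, 338 x 118 mm, on the other side; origin at its centre, axes as the station's
- spare_pad: black round pad 120 mm across flat on the bench, apart from the station at the robot's right; the fourth foot stands on it and stays there. Origin: its centre
- objective: bystander: brass microscope objective, 42 mm across, 66 mm tall, standing at the robot's left; origin under its centre
- driver: bystander: screwdriver 200 mm long lying lengthwise at the left of the station, outside its bay; origin under its middle
- mount_a: one of four look-alike round spring feet; names say nothing of stiffness, and which stands where changes. Dark flange 72 mm across, 8 mm high; black housing 60 mm across up to 55 mm height; white push cap 42 mm across, 12 mm thick, flat top 85 mm above the bench when free. About 0.4 kg. Origin: centre of the underside, z up
- plunger_a (a joint): how far the cap of mount_a is pushed down, m: 0 free (cap top 85 mm up), 0.014 bottomed. The force grows evenly from zero: half way down (7 mm) a weak spring pushes back with 3 to 4 N, a stiff one with 9.5 to 11 N; at 9 mm 4 to 5 N or 12 to 14 N. Free caps all look alike: their heights agree within 0.01 mm, so only pressing tells them apart
- mount_b: one of four look-alike round spring feet; names say nothing of stiffness, and which stands where changes. Dark flange 72 mm across, 8 mm high; black housing 60 mm across up to 55 mm height; white push cap 42 mm across, 12 mm thick, flat top 85 mm above the bench when free. About 0.4 kg. Origin: centre of the underside, z up
- plunger_b (a joint): how far the cap of mount_b is pushed down, m: 0 free (cap top 85 mm up), 0.014 bottomed. The force grows evenly from zero: half way down (7 mm) a weak spring pushes back with 3 to 4 N, a stiff one with 9.5 to 11 N; at 9 mm 4 to 5 N or 12 to 14 N. Free caps all look alike: their heights agree within 0.01 mm, so only pressing tells them apart
- mount_c: one of four look-alike round spring feet; names say nothing of stiffness, and which stands where changes. Dark flange 72 mm across, 8 mm high; black housing 60 mm across up to 55 mm height; white push cap 42 mm across, 12 mm thick, flat top 85 mm above the bench when free. About 0.4 kg. Origin: centre of the underside, z up
- plunger_c (a joint): how far the cap of mount_c is pushed down, m: 0 free (cap top 85 mm up), 0.014 bottomed. The force grows evenly from zero: half way down (7 mm) a weak spring pushes back with 3 to 4 N, a stiff one with 9.5 to 11 N; at 9 mm 4 to 5 N or 12 to 14 N. Free caps all look alike: their heights agree within 0.01 mm, so only pressing tells them apart
- mount_d: one of four look-alike round spring feet; names say nothing of stiffness, and which stands where changes. Dark flange 72 mm across, 8 mm high; black housing 60 mm across up to 55 mm height; white push cap 42 mm across, 12 mm thick, flat top 85 mm above the bench when free. About 0.4 kg. Origin: centre of the underside, z up
- plunger_d (a joint): how far the cap of mount_d is pushed down, m: 0 free (cap top 85 mm up), 0.014 bottomed. The force grows evenly from zero: half way down (7 mm) a weak spring pushes back with 3 to 4 N, a stiff one with 9.5 to 11 N; at 9 mm 4 to 5 N or 12 to 14 N. Free caps all look alike: their heights agree within 0.01 mm, so only pressing tells them apart
There are look-alikes about, which are no part of the job. What is shaped like the mount_c but orange or red is not meant.

How it is judged:
By the outcome, as a careful person would: the job done as asked, in the order asked, and still so for the second after the job is handed in, with the robot touching nothing.
It also fails if it takes over 69 s, if anything falls off the work surface, if the arm or the gripper's body presses on something with over 40 N, if the wrist force passes 120 N, or if a joint passes its speed limit or range.

ROBOT

A 7-joint arm with a two-finger parallel gripper is mounted at the origin on the work surface. World frame = base frame: x ahead of the robot, y to its left, z up, the work surface at z = 0. Lengths are in m, angles in degrees, forces in N, time in s.
With the tool pointing down it reaches from about 0.425 to 0.875 m from the base axis. Payload 4.7 kg.
Tool frame: the origin (TCP) lies at the very end of the fingers, on their centre line; the grasp point (between the pads) lies 19 mm behind it; z points along the fingers, y is the line along which they close (so a half turn about z gives the same grasp; the last joint's range is limited). The gripper opens to 87 mm and grips with 3 to 60 N. Pads are 19 mm wide; open, the fingers measure 117 mm over their backs; the gripper's body (75 mm by 190 mm) begins 51 mm behind the grasp point.
Start: joints at [69.677, 18.392, -4.016, 83.108, 1.295, 78.541, -3.26], TCP at [0.234, -0.606, 0.223] pointing down, gripper open.
Joint ranges: [-163.93, 163.93], [-17.29, 119.83], [-79.2, 71.16], [3.27, 140.29], [-89.18, 269.18], [5.43, 117.66], [-154.24, 154.24]. Speed limits (degrees/s): [147.25, 147.25, 180, 180, 180, 180, 180].

INTERFACE

Orientations are given as [roll, pitch, yaw] about the fixed x, y, z axes, in that order (R = Rz(yaw) Ry(pitch) Rx(roll)).
In Python, from cell import telemetry, cams, env gives the robot as it stands.
- The arm moves only by the tool arm_command, never from a script. Its argument "series" is text: rows parted by semicolons, each of 5 numbers parted by spaces: the shift along the tool's x, y, z in mm, then the turn about the tool's z in rad, then the closure in counts, from 0 (fully open) to 255 (shut). A call has 1 to 20 rows; each row shifts and turns the commanded pose from where the row before left it, along the tool's axes as they then stand; what a row does not reach is not made up. A row lasts 1/12 s, in which the tool goes at most 41.7 mm and 7.16 degrees, less where a joint would pass 70% of its speed; a pose out of reach is approached as far as the arm can. A call is refused whole if a number of a shift passes 41.7 or a number of a turn 0.125, either way. A call with a gripper value outside its range is refused whole. The fingers move at their own pace and stop on an object; "squeeze" is the grip in N (left out, the last holds). Time passes only in rows, so rows that do not move let the fingers close. It gives the time, the measured TCP pose, the force, the opening and the grip force at its end, in the units of the state.
- telemetry.get_obs(): the state, without advancing time (a new reading comes with each control period).
- cams.read_camera(name): name is "side" or "top"; returns the picture (400x640x3 uint8, blue, green, red); there is no depth.
- cams.calibration(name): a dict with "K" (3x3 intrinsics, pixels), "dist" ([k1, k2, p1, p2, k3] as OpenCV has them; the pictures are not rectified), "origin" and "rotation" of the camera in the world. Camera axes: x right, y down, z forward; pixel columns grow to the right and rows downward; lengths in m; the calibration is good to about 2 mm. A picture is of the moment at which its call begins. calibration takes no time and is no camera call.
- env.sign_off(): hands the job in; it is judged then, once.
The state is a dict: "time_s": time; "qpos": joint angles; "joint_velocities": joint speeds; "effort": joint torques, N m; "tool_pos": TCP position; "tool_rot": TCP orientation; "force": force on the tool from outside, world axes, zero at the start; "wrist_torque": the same for the moment, N m; "grip_width": finger opening in m; "grasp_force": force on a finger pad.
Only numpy, scipy, OpenCV 4.12 (cv2) and the standard library are available. Lean on these libraries where they do the work, as an engineer would, in place of code of your own. Each camera call takes 0.05 s, during which the arm holds its last target. There are 200 camera calls.

## Working session

There is one attempt and no reset: what is moved stays moved. The work goes in short steps, Python scripts to look and compute and a tool call to move; the robot and the scene stay as the last step left them, time stands still between calls to the robot, and variables do not carry over. Pictures are saved under pics/ and viewed, at most 10 in all, crops included, and the job is handed in when it is done.

Besides the shell and the picture viewer there is one more tool, called after "Request:" by a JSON object that holds its "name" and its "arguments". arm_command: Moves the arm, as the interface text tells. Its arguments: {"type":"object","properties":{"series":{"type":"string"},"squeeze":{"type":"number"}},"required":["series"]}

```bash
mkdir -p pics && python3 - <<'E'
from cell import telemetry,cams
import cv2,numpy as np
print(telemetry.get_obs())
for n in("top","side"):
    im=cams.read_camera(n); cv2.imwrite(f"pics/{n}0.png",im)
    print(n,cams.calibration(n))
E
```

```text
{'time_s': 0.0, 'qpos': array([69.67706111, 18.43902393, -4.01502921, 83.17277223,  1.29636809,
       78.53981682, -3.26009608]), 'joint_velocities': array([ 0.11897206, -0.04886943,  0.054556  ,  0.00542575, -0.01930887,
        0.00411555, -0.0181811 ]), 'effort': array([ 5.02724124e-04, -4.91292429e+01, -4.03718837e-01, -3.12524736e+01,
       -6.39852695e-02,  4.38840862e-02,  1.73047692e-04]), 'tool_pos': array([ 0.23407278, -0.60582254,  0.2214805 ]), 'tool_rot': array([-1.79893700e+02,  7.09433842e-03,  2.11323483e+01]), 'force': array([-0.16103965,  0.54793311,  0.35611096]), 'wrist_torque': array([ 0.01260389, -0.01969958, -0.00738954]), 'grasp_force': 0.0, 'grip_width': 0.08687053010899656}
top {'K': array([[407.44693938,   0.        , 317.67503108],
       [  0.        , 407.44693938, 203.24888446],
       [  0.        ,   0.        ,   1.        ]]), 'dist': array([-0.05528203,  0.        ,  0.        ,  0.        ,  0.        ]), 'origin': array([ 0.26059406, -0.07112056,  1.19917613]), 'rotation': array([-169.22738816,    0.36771422,  -88.93719574])}
side {'K': array([[502.75094149,   0.        , 325.00958286],
       [  0.        , 502.75094149, 201.0958973 ],
       [  0.        ,   0.        ,   1.        ]]), 'dist': array([-0.03881883,  0.        ,  0.        ,  0.        ,  0.        ]), 'origin': array([-0.33062044,  1.04515861,  0.90117337]), 'rotation': array([-121.76540551,    0.54567734, -145.41247209])}
```

View pics/top0.png

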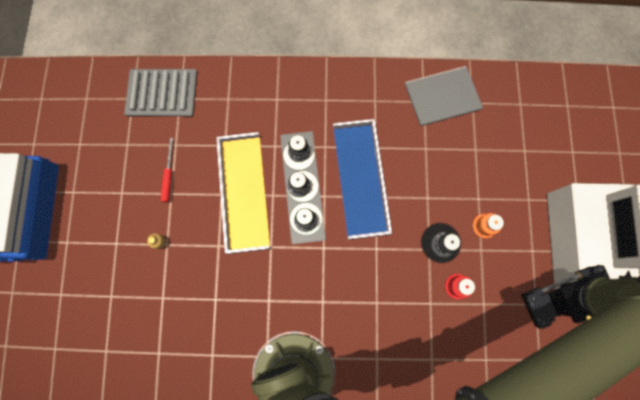

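View pics/side0.png

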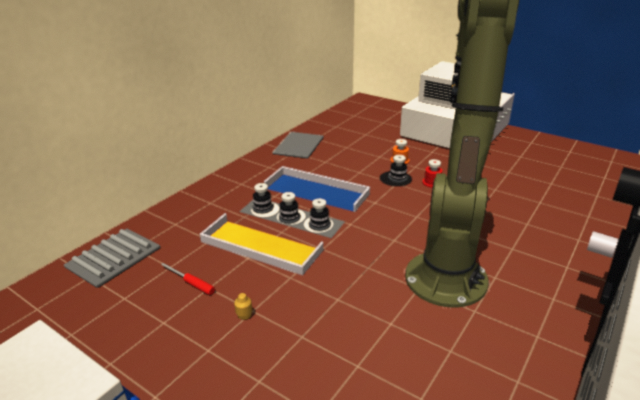

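The top view shows the candidates for the feet: black feet with white caps at about (305,218) near, (298,181) mid and (298,145) far, all on white spots. The others are a black foot on the black pad at (452,242), an orange look-alike at (495,222) and a red one at (466,287), none of which are mine. The yellow bay is on the left (+y), the blue bay on the right (-y). I choose the three on the spots and check them in a crop.

```bash
python3 - <<'E'
import cv2
im=cv2.imread("pics/top0.png")[110:260,205:405]
cv2.imwrite("pics/crop.png",cv2.resize(im,None,fx=4,fy=4,interpolation=cv2.INTER_CUBIC))
im=cv2.imread("pics/side0.png")[155:280,190:380]
cv2.imwrite("pics/crops.png",cv2.resize(im,None,fx=4,fy=4,interpolation=cv2.INTER_CUBIC))
E
```

```text
(no output)
```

View pics/crop.png

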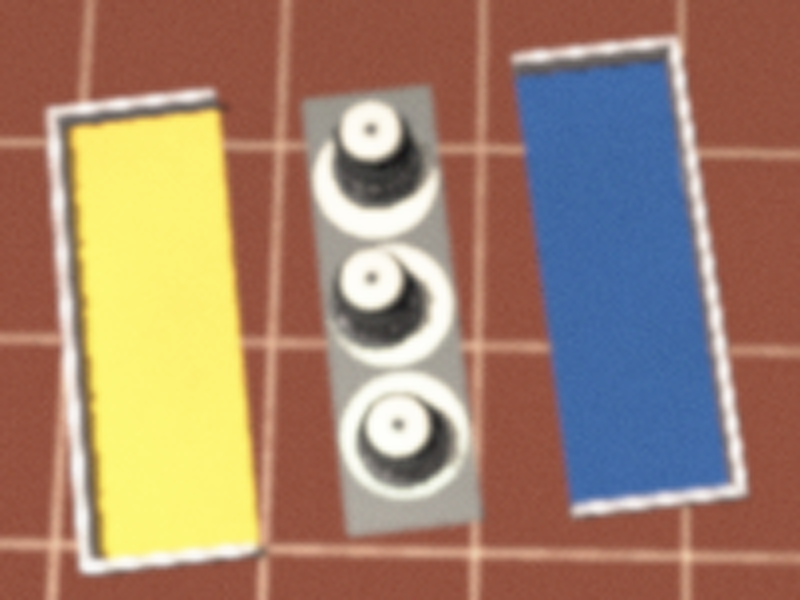

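View pics/crops.png

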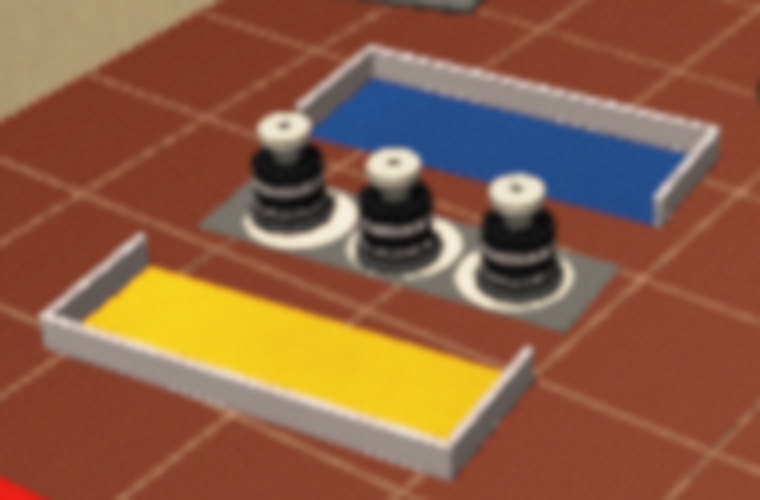

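The crop confirms the three black feet with white caps on the white spots. Crop cap centres are far (371,129), mid (372,279) and near (398,425); the side crop gives (285,125), (393,161) and (516,187).

```bash
cat > h.py <<'E'
from cell import telemetry,cams
import cv2,numpy as np
from scipy.spatial.transform import Rotation as R
def ray(n,p):
    c=cams.calibration(n)
    q=cv2.undistortPoints(np.array([[p]],float),c["K"],c["dist"])[0,0]
    return c["origin"],R.from_euler("xyz",c["rotation"],degrees=True).apply([q[0],q[1],1])
def at(n,p,z):
    o,d=ray(n,p); return (o+d*(z-o[2])/d[2])[:2]
top=lambda u,v:(205+(u+.5)/4-.5,110+(v+.5)/4-.5)
sid=lambda u,v:(190+(u+.5)/4-.5,155+(v+.5)/4-.5)
E
python3 - <<'E'
from h import *
np.set_printoptions(precision=4,suppress=True)
for n,a,b in(("far",(371,129),(285,125)),("mid",(372,279),(393,161)),("near",(398,425),(516,187))):
    print(n,at("top",top(*a),.085),at("side",sid(*b),.085))
g=[at("top",top(*p),0) for p in((303,100),(430,87),(481,518),(347,535))]
print("strip",g,np.mean(g,0))
for nm,p in(("spots f",(376,176)),("m",(393,305)),("n",(404,435)),("yel",(221,108)),("yel",(259,548)),("blu",(515,70)),("blu",(573,508))): print(nm,at("top",top(*p),0))
E
```

```text
far [0.6507 0.0016] [0.651  0.0027]
mid [ 0.5399 -0.0023] [ 0.5426 -0.0013]
near [ 0.4362 -0.0232] [ 0.4395 -0.0234]
strip [array([0.7033, 0.0606]), array([ 0.7155, -0.0377]), array([ 0.3813, -0.0824]), array([0.367, 0.016])] [ 0.5418 -0.0109]
spots f [0.6427 0.0022]
m [ 0.5412 -0.0135]
n [ 0.4421 -0.0242]
yel [0.6959 0.1241]
yel [0.3562 0.0805]
blu [ 0.7305 -0.1036]
blu [ 0.3899 -0.1501]
```

Request:
{"name": "arm_command", "arguments": {"series": "0 0 0 0.119 255;0 0 0 0.119 255;20.6 -29.2 0 0 255;20.6 -29.2 0 0 255;20.6 -29.2 0 0 255;20.6 -29.2 0 0 255;20.6 -29.2 0 0 255;20.6 -29.2 0 0 255;20.6 -29.2 0 0 255;20.6 -29.2 0 0 255;20.6 -29.2 0 0 255;20.6 -29.2 0 0 255;20.6 -29.2 0 0 255;20.6 -29.2 0 0 255;20.6 -29.2 0 0 255;20.6 -29.2 0 0 255;20.6 -29.2 0 0 255;20.6 -29.2 0 0 255;0 0 0 0 255;0 0 0 0 255", "squeeze": 10}}

```text
time_s: 1.77
tool_pos: [0.5006, -0.0975, 0.2222]
tool_rot: [-180.0, 0.0, 7.8]
force: [0.7, -0.6, -0.2]
grip_width: 0.0006
grasp_force: 0.0
```

Request:
{"name": "arm_command", "arguments": {"series": "-13 -20.5 28 0 255;-13 -20.5 28 0 255;-13 -20.5 28 0 255;-13 -20.5 28 0 255;0 0 9 0 255;0 0 9 0 255;0 0 0 0 255;0 0 0 0 255;0 0 0 0 255"}}

```text
time_s: 2.52
tool_pos: [0.4393, -0.0267, 0.0936]
tool_rot: [180.0, -0.1, 7.4]
force: [0.4, 0.9, 0.4]
grip_width: 0.0003
grasp_force: 0.0
```

Request:
{"name": "arm_command", "arguments": {"series": "0 0 5 0 255;0 0 5 0 255;0 0 5 0 255;0 0 3 0 255;0 0 0 0 255;0 0 0 0 255;0 0 0 0 255"}}

```text
time_s: 3.1
tool_pos: [0.439, -0.026, 0.0752]
tool_rot: [179.9, -0.1, 7.5]
force: [2.5, -1.9, 4.0]
grip_width: 0.0005
grasp_force: 2.2
```

Request:
{"name": "arm_command", "arguments": {"series": "0 0 2 0 255;0 0 0 0 255;0 0 0 0 255"}}

```text
time_s: 3.35
tool_pos: [0.4389, -0.026, 0.0732]
tool_rot: [179.9, -0.1, 7.5]
force: [3.5, -2.7, 5.0]
grip_width: 0.0004
grasp_force: 2.6
```

Request:
{"name": "arm_command", "arguments": {"series": "0 0 0 0 255"}}

```text
time_s: 3.43
tool_pos: [0.439, -0.026, 0.0732]
tool_rot: [179.9, -0.1, 7.5]
force: [2.8, -3.0, 4.9]
grip_width: 0.0
grasp_force: 2.6
```

Request:
{"name": "arm_command", "arguments": {"series": "0 0 -26 0 255;34.8 -3.5 0 0 255;34.8 -3.5 0 0 255;34.8 -3.5 0 0 255;0 0 0 0 255;0 0 0 0 255;0 0 6 0 255;0 0 6 0 255;0 0 5 0 255;0 0 4 0 255;0 0 4 0 255;0 0 0 0 255;0 0 0 0 255;0 0 0 0 255"}}

```text
time_s: 4.6
tool_pos: [0.5385, -0.0018, 0.0736]
tool_rot: [180.0, 0.2, 7.5]
force: [-4.3, -0.0, 5.6]
grip_width: 0.0002
grasp_force: 3.1
```

Request:
{"name": "arm_command", "arguments": {"series": "0 0 0 0 255"}}

```text
time_s: 4.68
tool_pos: [0.5385, -0.0019, 0.0737]
tool_rot: [180.0, 0.2, 7.5]
force: [-4.4, 0.1, 6.1]
grip_width: 0.0006
grasp_force: 3.1
```

Request:
{"name": "arm_command", "arguments": {"series": "0 0 -26 0 255;28 2.7 0 0 255;28 2.7 0 0 255;28 2.7 0 0 255;28 2.7 0 0 255;0 0 0 0 255;0 0 0 0 255;0 0 6 0 255;0 0 6 0 255;0 0 5 0 255;0 0 4 0 255;0 0 4 0 255;0 0 0 0 255;0 0 0 0 255;0 0 0 0 255"}}

```text
time_s: 5.93
tool_pos: [0.6516, 0.0022, 0.0766]
tool_rot: [179.9, 0.0, 7.5]
force: [-5.0, -0.6, 11.8]
grip_width: 0.0007
grasp_force: 6.2
```

Request:
{"name": "arm_command", "arguments": {"series": "0 0 0 0 255"}}

```text
time_s: 6.02
tool_pos: [0.6516, 0.0022, 0.0767]
tool_rot: [179.9, 0.0, 7.5]
force: [-5.2, -0.9, 12.2]
grip_width: 0.0005
grasp_force: 6.2
```

Request:
{"name": "arm_command", "arguments": {"series": "0 0 -28 0 255;0 0 -28 0 0;0 0 0 0 0;0 0 0 0 0;0 0 0 0 0;0 0 0 0 0;0 0 0 0 0;0 0 0 0 0;0 0 0 0 0"}}

```text
time_s: 6.77
tool_pos: [0.652, 0.0023, 0.1297]
tool_rot: [-180.0, 0.1, 7.5]
force: [0.4, 0.2, -0.0]
grip_width: 0.0458
grasp_force: 0.0
```

```bash
python3 - <<'E'
from cell import telemetry,cams
import cv2
im=cams.read_camera("side")[155:280,190:380]
cv2.imwrite("pics/s2.png",cv2.resize(im,None,fx=4,fy=4,interpolation=cv2.INTER_CUBIC))
E
```

```text
(no output)
```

View pics/s2.png

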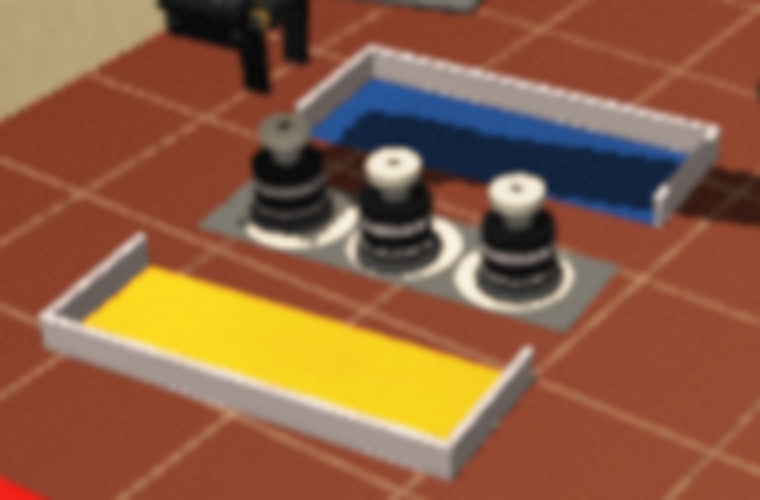

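The feet haven't moved: caps are still at (285,125), (393,161) and (516,187), with the gripper opening above the far foot. Readings: near weak, mid weak, far stiff.

Request:
{"name": "arm_command", "arguments": {"series": "0 0 0 0 0;0 0 0 0 0;0 0 0 0 0;0 0 0 0 0;0 0 0 0 0;0 0 20 0 0;0 0 20 0 0;0 0 20 0 0;0 0 20 0 0;0 0 14 0 0;0 0 9 0 0;0 0 0 0 0;0 0 0 0 0"}}

```text
time_s: 7.9
tool_pos: [0.6527, 0.0024, 0.0277]
tool_rot: [-180.0, -0.0, 7.5]
force: [0.3, 0.5, 1.3]
grip_width: 0.0867
grasp_force: 0.0
```

Request:
{"name": "arm_command", "arguments": {"series": "0 0 0 0 255;0 0 0 0 255;0 0 0 0 255;0 0 0 0 255;0 0 0 0 255;0 0 0 0 255;0 0 0 0 255", "squeeze": 6}}

```text
time_s: 8.48
tool_pos: [0.6527, 0.0025, 0.028]
tool_rot: [180.0, -0.0, 7.5]
force: [-1.2, -0.3, 2.3]
grip_width: 0.0598
grasp_force: 6.0
```

Request:
{"name": "arm_command", "arguments": {"series": "0 4 0.5 0 255;0 8 0.5 0 255;0 10 0 0 255;0 10 0 0 255;0 10 0 0 255;0 10 0 0 255;0 10 0 0 255;0 10 0 0 255"}}

```text
time_s: 9.15
tool_pos: [0.6628, -0.0648, 0.0278]
tool_rot: [-179.7, -0.1, 7.6]
force: [-1.1, 6.2, 5.8]
grip_width: 0.0602
grasp_force: 6.0
```

Request:
{"name": "arm_command", "arguments": {"series": "0 10 0 0 255;0 10 0 0 255;0 10 0 0 255;0 10 0 0 255;0 10 0 0 255;0 10 0 0 255;0 10 0 0 255;0 10 0 0 255;0 10 0 0 255;0 8 0 0 255;0 4 0 0 255;0 0 0 0 255;0 0 0 0 255"}}

```text
time_s: 10.23
tool_pos: [0.6765, -0.1678, 0.0278]
tool_rot: [-179.9, -0.2, 7.6]
force: [0.5, 3.6, 6.3]
grip_width: 0.0594
grasp_force: 6.0
```

Request:
{"name": "arm_command", "arguments": {"series": "0 0 0 0 45;0 0 0 0 45;0 0 0 0 45;0 0 -10 0 45;0 0 -30 0 45;0 0 -30 0 0;0 0 -31 0 0;-14 -22.8 0 0 0;-14 -22.8 0 0 0;-14 -22.8 0 0 0;-14 -22.8 0 0 0;-14 -22.8 0 0 0;-14 -22.8 0 0 0;-14 -22.8 0 0 0;-14 -22.8 0 0 0;0 0 0 0 0;0 0 0 0 0"}}

```text
time_s: 11.65
tool_pos: [0.5399, -0.0031, 0.1284]
tool_rot: [179.9, -0.0, 7.6]
force: [0.5, -1.3, -0.3]
grip_width: 0.087
grasp_force: 0.0
```

```bash
python3 - <<'E'
from cell import telemetry,cams
import cv2
im=cams.read_camera("side")[155:280,190:380]
cv2.imwrite("pics/s3.png",cv2.resize(im,None,fx=4,fy=4,interpolation=cv2.INTER_CUBIC))
E
```

```text
(no output)
```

View pics/s3.png

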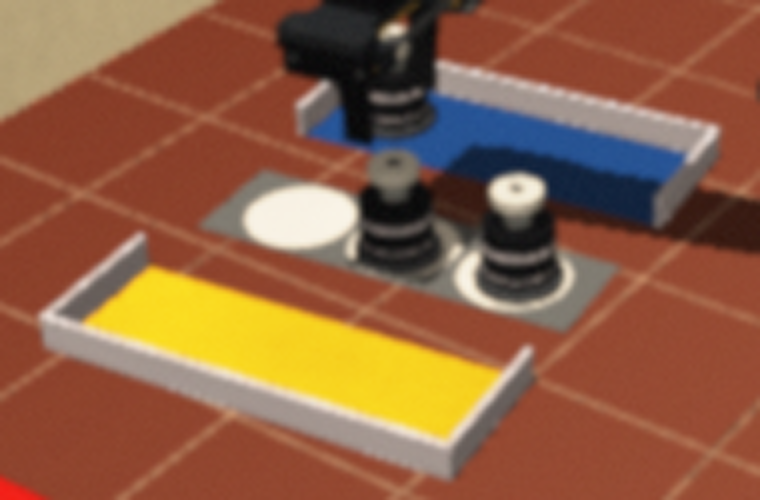

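The far foot stands upright in the blue bay at crop (400,100), and the gripper hovers over the mid foot at (393,165).

Request:
{"name": "arm_command", "arguments": {"series": "0 0 20 0 0;0 0 20 0 0;0 0 20 0 0;0 0 20 0 0;0 0 14 0 0;0 0 7 0 0;0 0 0 0 0;0 0 0 0 255;0 0 0 0 255;0 0 0 0 255;0 0 0 0 255;0 0 0 0 255;0 0 0 0 255;0 0 0 0 255"}}

```text
time_s: 12.87
tool_pos: [0.5409, -0.0025, 0.0273]
tool_rot: [-179.9, -0.1, 7.5]
force: [-1.2, 3.8, 4.6]
grip_width: 0.06
grasp_force: 6.0
```

Request:
{"name": "arm_command", "arguments": {"series": "0 -4 0.5 0 255;0 -8 0.5 0 255;0 -10 0 0 255;0 -10 0 0 255;0 -10 0 0 255;0 -10 0 0 255;0 -10 0 0 255;0 -10 0 0 255"}}

```text
time_s: 13.53
tool_pos: [0.5334, 0.062, 0.027]
tool_rot: [179.5, -0.2, 7.3]
force: [1.9, -9.0, 7.8]
grip_width: 0.0599
grasp_force: 6.0
```

Request:
{"name": "arm_command", "arguments": {"series": "0 -10 0 0 255;0 -10 0 0 255;0 -10 0 0 255;0 -10 0 0 255;0 -10 0 0 255;0 -10 0 0 255;0 -10 0 0 255;0 -10 0 0 255;0 -8 0 0 255;0 -4 0 0 255;0 0 0 0 255;0 0 0 0 255"}}

```text
time_s: 14.53
tool_pos: [0.5216, 0.1548, 0.0269]
tool_rot: [179.7, -0.2, 7.4]
force: [1.1, -5.9, 8.6]
grip_width: 0.0596
grasp_force: 6.0
```

Request:
{"name": "arm_command", "arguments": {"series": "0 -6 0 0 255;0 0 0 0 255;0 0 0 0 45;0 0 0 0 45;0 0 0 0 45;0 0 -10 0 45;0 0 -30 0 45;0 0 -30 0 0;0 0 -31 0 0;-13.3 21.6 0 0 0;-13.3 21.6 0 0 0;-13.3 21.6 0 0 0;-13.3 21.6 0 0 0;-13.3 21.6 0 0 0;-13.3 21.6 0 0 0;-13.3 21.6 0 0 0;-13.3 21.6 0 0 0;0 0 0 0 0;0 0 0 0 0"}}

```text
time_s: 16.12
tool_pos: [0.4348, -0.0213, 0.1268]
tool_rot: [180.0, -0.0, 7.4]
force: [0.4, 0.2, -0.2]
grip_width: 0.0872
grasp_force: 0.0
```

Request:
{"name": "arm_command", "arguments": {"series": "2.7 3.4 20 0 0;0 0 20 0 0;0 0 20 0 0;0 0 20 0 0;0 0 14 0 0;0 0 5 0 0;0 0 0 0 0;0 0 0 0 255;0 0 0 0 255;0 0 0 0 255;0 0 0 0 255;0 0 0 0 255;0 0 0 0 255;0 0 0 0 255"}}

```text
time_s: 17.28
tool_pos: [0.4388, -0.0232, 0.0281]
tool_rot: [-180.0, -0.1, 7.5]
force: [-1.4, 2.1, 5.1]
grip_width: 0.0602
grasp_force: 6.0
```

Request:
{"name": "arm_command", "arguments": {"series": "0 -4 0.5 0 255;0 -8 0.5 0 255;0 -10 0 0 255;0 -10 0 0 255;0 -10 0 0 255;0 -10 0 0 255;0 -10 0 0 255;0 -10 0 0 255"}}

```text
time_s: 17.95
tool_pos: [0.431, 0.0447, 0.0279]
tool_rot: [179.7, -0.2, 7.4]
force: [1.0, -7.7, 7.2]
grip_width: 0.0596
grasp_force: 6.0
```

Request:
{"name": "arm_command", "arguments": {"series": "0 -10 0 0 255;0 -10 0 0 255;0 -10 0 0 255;0 -10 0 0 255;0 -10 0 0 255;0 -10 0 0 255;0 -10 0 0 255;0 -10 0 0 255;0 -10 0 0 255;0 -8 0 0 255;0 -6 0 0 255;0 0 0 0 255;0 0 0 0 255"}}

```text
time_s: 19.03
tool_pos: [0.4174, 0.1492, 0.0277]
tool_rot: [179.8, -0.2, 7.5]
force: [1.2, -5.1, 8.9]
grip_width: 0.0596
grasp_force: 6.0
```

Request:
{"name": "arm_command", "arguments": {"series": "0 0 0 0 45;0 0 0 0 45;0 0 0 0 45;0 0 -10 0 45;0 0 -30 0 45;0 0 -30 0 45;0 0 -30 0 45;0 0 -30 0 45;0 0 -30 0 45;10 35 0 0 45;10 35 0 0 45;10 35 0 0 45;10 35 0 0 45;5 35 0 0 45;0 35 0 0 45;0 35 0 0 45;0 35 0 0 45;0 35 0 0 45;0 35 0 0 45;0 0 0 0 45"}}

```text
time_s: 20.7
tool_pos: [0.5046, -0.1989, 0.1866]
tool_rot: [179.8, 0.0, 6.9]
force: [0.1, -0.9, 1.2]
grip_width: 0.0714
grasp_force: 0.0
```

```bash
python3 - <<'E'
from cell import telemetry,cams
import cv2
im=cams.read_camera("top")[110:260,205:405]
cv2.imwrite("pics/t4.png",cv2.resize(im,None,fx=4,fy=4,interpolation=cv2.INTER_CUBIC))
cv2.imwrite("pics/s4.png",cams.read_camera("side"))
E
```

```text
(no output)
```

View pics/t4.png

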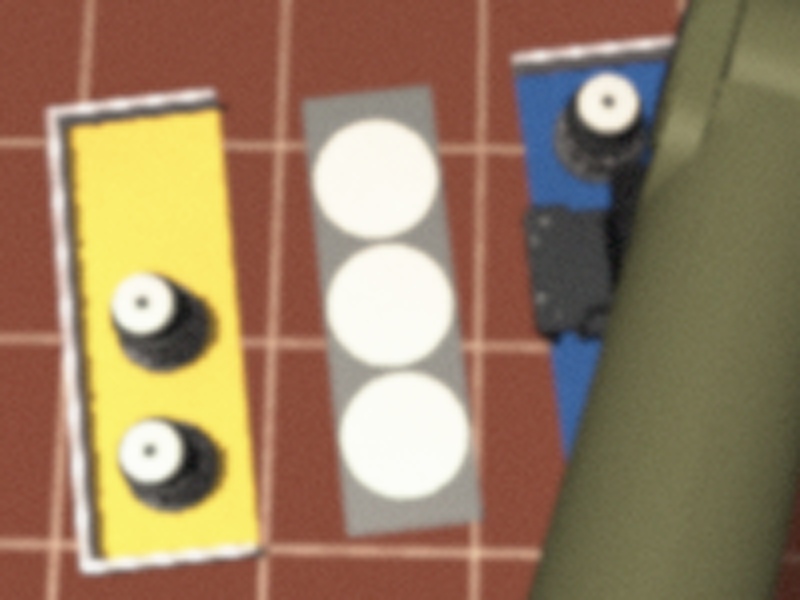

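View pics/s4.png

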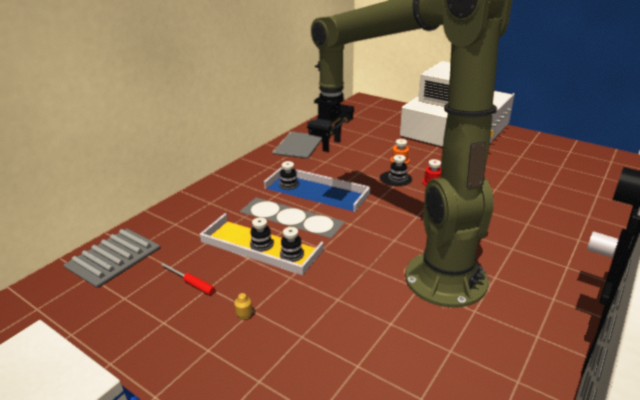

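The top crop shows two feet upright on yellow, with caps at (142,302) and (150,450), and one upright on blue at (608,102). The spots are empty. The side view shows the bystanders and the pad foot where they were, and the arm clear of everything.

```bash
python3 -c "
from cell import env
print(env.sign_off())"
```

```text
the job is handed in; nothing more can be done
None
```

I pressed the feet in order (near weak, mid weak, far stiff) and slid them upright, near and mid into the yellow bay and far into the blue bay, then handed the job in at about 21 s; no verdict came back.

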